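Set the bench drawers for lens fitting

ROBOT

A 6-joint arm with a two-finger parallel gripper is mounted at the origin on the work surface. World frame = base frame: x ahead of the robot, y to its left, z up, the work surface at z = 0. Lengths are in mm, angles in rad, forces in N, time in s.
With the tool pointing down it reaches from about 250 to 850 mm from the base axis. Payload 12.5 kg.
Tool frame: the origin (TCP) lies where the fingers leave the gripper's body, on its centre line; the fingertips stand 84 mm ahead of it and the grasp point (between the pads) lies 65 mm ahead of it (bot.hold_point_z is the distance from the TCP to the grasp point, in mm); z points along the fingers, y is the line along which they close (so a half turn about z gives the same grasp; the last joint's range is limited). The gripper opens to 93 mm and grips with 3 to 60 N. Pads are 15 mm wide; open, the fingers measure 128 mm over their backs; the gripper's body (75 mm by 188 mm) begins 65 mm behind the grasp point.
Start: joints at [1.035, 0.351, 1.652, -0, 1.139, -0.085], TCP at [239.595, 495.055, 302.733] pointing down, gripper open.
Joint ranges: [-2.75, 2.75], [-0.79, 2.1], [0.01, 2.65], [-1.57, 4.71], [0.07, 3.14], [-2.87, 2.87]. Speed limits (rad/s): [2.22, 2.22, 2.79, 3.14, 3.14, 3.14].

INTERFACE

Orientations are given as a unit quaternion [x, y, z, w].
In Python, from bench import bot gives the robot as it stands.
- The arm moves only by the tool step_arm, never from a script. Its argument "rows" is a list of rows, each a list of 6 numbers: the shift along the world's x, y, z each as a share of 50 mm, from -1 to 1, then the turn, a rotation vector about the world's x, y, z each as a share of 5 degrees, from -1 to 1. In form: [[dx, dy, dz, wx, wy, wz], ...]. A call has 1 to 5 rows; each row shifts and turns the commanded pose from where the row before left it; what a row does not reach is not made up. A row lasts 1/12 s, in which the tool goes at most 41.7 mm and 7.16 degrees, less where a joint would pass 70% of its speed; a pose out of reach is approached as far as the arm can. A call with a number of a shift or a turn outside -1 to 1 is refused whole. A call with a gripper value outside its range is refused whole. "grip" is the finger opening in mm, from 0 to 93, set as the call begins (left out, the last holds). The fingers move at their own pace and stop on an object; "newtons" is the grip in N (left out, the last holds). Time passes only in rows, so rows that do not move let the fingers close. It gives the time, the measured TCP pose, the force, the opening and the grip force at its end, in the units of the state.
- bot.get_obs(): the state, without advancing time (a new reading comes with each control period).
- bot.get_image(name): name is "side" or "top"; returns the picture (480x640x3 uint8, red, green, blue); there is no depth.
- bot.get_calibration(name): a dict with "K" (3x3 intrinsics, pixels), "k1" (the pictures are not rectified: a ray, as slopes to the right and down, at radius r is drawn at 1 + k1 r^2 times it, then the intrinsics apply), "rvec" (rotation vector, rad) and "tvec" (3), from world to camera coordinates, as OpenCV has them. Camera axes: x right, y down, z forward; pixel columns grow to the right and rows downward; lengths in mm; the calibration is good to about 2 mm. A picture is of the moment at which its call begins. get_calibration takes no time and is no camera call.
- bot.job_done(): hands the job in; it is judged then, once.
Trained networks look in the newest picture that a camera, given by its name, has taken for a name from the list of things; names that differ only in an ending like _2 or _b are one class to them, and where a whole thing is asked for, a point or a joint stands for the part that bears it (a point fixed in the world has none). Each returns a list of dicts, best first, with "p" (0 to 1); they miss things now and then, are a little off and sometimes report something else, mostly with a low value. They report only what shows in the picture. A call takes as long as a camera call. They do not tell look-alikes from the thing itself.
- bot.spot_in(thing, camera): "bbox" ([left, top, right, bottom] in pixels, round what is visible of it).
- bot.trace(thing, camera): "pixels" (480x640 bool, what is visible of it) and "bbox" ([left, top, right, bottom] in pixels, round what is visible of it).
- bot.landmark_of(thing, camera): "xy" ([column, row] in pixels: a listed point, or the origin of a listed thing).
The state is a dict: "t": time; "joint_positions": joint angles; "dq": joint speeds; "joint_torque": joint torques, N m; "ee_pos": TCP position; "tcp_rot": TCP orientation; "ft_force": force on the tool from outside, world axes, zero at the start; "torque": the same for the moment, N m; "grip_width": opening from 0.0 (shut) to 1.0 (fully open); "gripper_force": force on a finger pad.
Only numpy, scipy, OpenCV 4.12 (cv2) and the standard library are available. Lean on these libraries where they do the work, as an engineer would, in place of code of your own. Each camera call takes 0.05 s, during which the arm holds its last target. There are 200 camera calls.

TASK

Get the clean bench ready for lens fitting: push the two empty drawers fully shut, and with the fingertips behind its front panel push the drawer that holds the lenses out towards you to its stop. Use fingertip pushes only: do not pinch a drawer front between the fingers or touch the lenses, and leave everything else on the bench as it stands.

Things in the scene. Friction and masses are not known exactly. Their poses are not given: they have to be found in the camera images.
- empty_a_drawer (a joint): Slide of one empty drawer: 0 m = shut, 0.110 m = drawn out to its stop. It moves straight along the module and stays where it is left; it takes about 2 N to move slowly.
- empty_a_case: Fixed white case of one empty drawer: 150 mm deep, 130 wide, 70 high, may be turned a little. Origin at the centre of its underside; x points away from the drawer's front, which meets the case's front edge (x = -75 mm) when shut. The three cases stand in a row in any order.
- empty_a_front (a point): Front panel of one empty drawer: this point is the middle of the panel's top edge, in its OUTER surface (66 mm above the bench); its x points level into the module (the way that shuts the drawer), y along the panel, z up. The whole panel is 12 mm thick, 124 wide and reaches from 8 to 66 mm above the bench, flat and without a handle.
- empty_b_drawer (a joint): Slide of the other empty drawer: 0 m = shut, 0.110 m = drawn out to its stop. It moves straight along the module and stays where it is left; it takes about 2 N to move slowly.
- empty_b_case: Fixed white case of the other empty drawer: 150 mm deep, 130 wide, 70 high, may be turned a little. Origin at the centre of its underside; x points away from the drawer's front, which meets the case's front edge (x = -75 mm) when shut. The three cases stand in a row in any order.
- empty_b_front (a point): Front panel of the other empty drawer: this point is the middle of the panel's top edge, in its OUTER surface (66 mm above the bench); its x points level into the module (the way that shuts the drawer), y along the panel, z up. The whole panel is 12 mm thick, 124 wide and reaches from 8 to 66 mm above the bench, flat and without a handle.
- lens_drawer (a joint): Slide of the drawer with the lenses: 0 m = shut, 0.110 m = drawn out to its stop. It moves straight along the module and stays where it is left; it takes about 2 N to move slowly. The tray behind the panel is open above, 102 mm wide inside, its side walls reach 48 mm above the bench; between the panel's inner surface and the case's front edge there is as much open length as the joint value.
- lens_case: Fixed white case of the drawer with the lenses: 150 mm deep, 130 wide, 70 high, may be turned a little. Origin at the centre of its underside; x points away from the drawer's front, which meets the case's front edge (x = -75 mm) when shut. The three cases stand in a row in any order.
- lens_front (a point): Front panel of the drawer with the lenses: this point is the middle of the panel's top edge, in its OUTER surface (66 mm above the bench); its x points level into the module (the way that shuts the drawer), y along the panel, z up. The whole panel is 12 mm thick, 124 wide and reaches from 8 to 66 mm above the bench, flat and without a handle.
- lenses (a point): The twelve small round lenses in black cells, 26 mm across, fixed in the lens drawer in rows from just behind its panel to the back; their tops lie 26 mm above the bench. This point: middle of the block of lenses, at the height of their tops, 66 mm behind the panel's inner surface.
- tape_roll: Loose clear ring (roll), 50 mm across, 18 high, flat on the bench in front of the modules; origin at the centre of its underside. A bystander.
- driver: Loose screwdriver, 160 mm long, lying on the bench to the right; origin under its middle, x along it. A bystander.
- gauge_pin: Loose steel pin standing upright, 16 mm across, 45 high, between two of the modules; origin at the centre of its underside. A bystander.
- jar: Loose white jar, 38 mm across, 40 high, standing on the rear part of the top of one module (so its lid is 110 mm above the bench); origin at the centre of its underside. A bystander.
- black_box: Loose black box 90 x 60 x 45 mm high on the bench to the left; origin at the centre of its underside. A bystander.
- solvent_bottle: Loose white bottle with a steel push top, 62 mm across, 134 high, on the bench to the right; origin at the centre of its underside. A bystander.
There are look-alikes about, which are no part of the job. What is shaped like the empty_b_case but brown or green is not meant.

How it is judged:
By the outcome, as a careful person would: the job done as asked, in the order asked, and still so for the second after the job is handed in, with the robot touching nothing.
It also fails if it takes over 64 s, if anything falls off the work surface, if the arm or the gripper's body presses on something with over 40 N, if the wrist force passes 120 N, or if a joint passes its speed limit or range.

## Working session

There is one attempt and no reset: what is moved stays moved. The work goes in short steps, Python scripts to look and compute and a tool call to move; the robot and the scene stay as the last step left them, time stands still between calls to the robot, and variables do not carry over. Pictures are saved under pics/ and viewed, at most 10 in all, crops included, and the job is handed in when it is done.

Besides the shell and the picture viewer there is one more tool, called after "Emit:" as a command line: name --pt "numbers of a row" for each row, then --argument value for the rest. step_arm: Moves the arm, as the interface text tells. Shift numbers are shares of 50 mm and turn numbers shares of 5 degrees, none past 1 either way. Its arguments: {"type":"object","properties":{"rows":{"type":"array","items":{"type":"array","items":{"type":"number","minimum":-1,"maximum":1}}},"grip":{"type":"number"},"newtons":{"type":"number"}},"required":["rows"]}

```bash
mkdir -p pics; cat > h.py <<'E'
import numpy as np, cv2
from bench import bot
def ray(cam,px):
    c=bot.get_calibration(cam);K=np.array(c["K"],float);R=cv2.Rodrigues(np.array(c["rvec"],float))[0];t=np.array(c["tvec"],float).ravel()
    u=cv2.undistortPoints(np.array([[px]],float),K,np.array([c["k1"],0,0,0],float))[0,0]
    return -R.T@t, R.T@np.array([u[0],u[1],1])
def at(cam,px,z):
    o,d=ray(cam,px);return o+d*(z-o[2])/d[2]
def proj(cam,P):
    c=bot.get_calibration(cam)
    return cv2.projectPoints(np.array(P,float).reshape(-1,3),np.array(c["rvec"],float),np.array(c["tvec"],float),np.array(c["K"],float),np.array([c["k1"],0,0,0],float))[0].reshape(-1,2)
def save(cam,fn):
    im=bot.get_image(cam);cv2.imwrite("pics/"+fn,np.ascontiguousarray(im[:,:,::-1]));return im
E
python3 - <<'E'
from h import *
np.set_printoptions(precision=1,suppress=True)
for cam in("top","side"):
    save(cam,cam+"0.png");print(cam,ray(cam,(320,240)))
    for n,z in(("empty_a_front",66),("lens_front",66),("lenses",26),("empty_a_case",0),("lens_case",0),("gauge_pin",0),("tape_roll",0),("jar",70),("black_box",0),("solvent_bottle",0),("driver",0)):
        for d in bot.landmark_of(n,cam):
            if d["p"]>.2: print(n,round(d["p"],2),np.array(d["xy"]),at(cam,d["xy"],z))
E
```

```text
top (array([ 323.9,    6.9, 1316.3]), array([ 0.1, -0. , -1. ]))
empty_a_front 0.73 [212.1 244.1] [490.7 217.9  66. ]
lens_front 0.7 [424.6 231.4] [ 509.5 -224.    66. ]
lenses 0.73 [418.3 199.2] [ 586.3 -220.9   26. ]
empty_a_case 0.64 [219.  178.9] [644.9 215.    0. ]
lens_case 0.61 [410.8 162.5] [ 675.5 -212.3    0. ]
gauge_pin 0.55 [266.  163.7] [677.9 110.9   0. ]
tape_roll 0.8 [277.1 299.7] [376.4  88.6   0. ]
jar 0.58 [323.6 150.6] [685.7 -16.6  70. ]
jar 0.57 [277.8 302.3] [368.3  82.8  70. ]
black_box 0.87 [139.5 245.7] [498.8 386.2   0. ]
solvent_bottle 0.8 [519.9 203.6] [ 577.8 -450.5    0. ]
driver 0.97 [495.6 278.7] [ 412.7 -385.9    0. ]
side (array([369. , 821.6, 692. ]), array([ 0.2, -0.8, -0.6]))
empty_a_front 0.71 [324.  331.3] [484.1 225.4  66. ]
lens_front 0.92 [343.3 200.4] [ 509.4 -210.7   66. ]
lenses 0.66 [313.7 212.4] [ 583.8 -210.1   26. ]
lenses 0.63 [394.1 313.5] [367.1 123.1  26. ]
empty_a_case 0.59 [245.3 341.5] [637.8 209.3   0. ]
lens_case 0.57 [281.4 218.4] [ 668.8 -211.8    0. ]
tape_roll 0.86 [391.6 312. ] [372.2  92.2   0. ]
jar 0.82 [252.3 243.1] [677.9  -4.7  70. ]
black_box 0.73 [297.1 435.8] [500.8 389.1   0. ]
solvent_bottle 0.62 [331.3 173.5] [ 579.5 -466.5    0. ]
driver 0.66 [387.1 196.1] [ 409.5 -356.9    0. ]
```

View pics/top0.png

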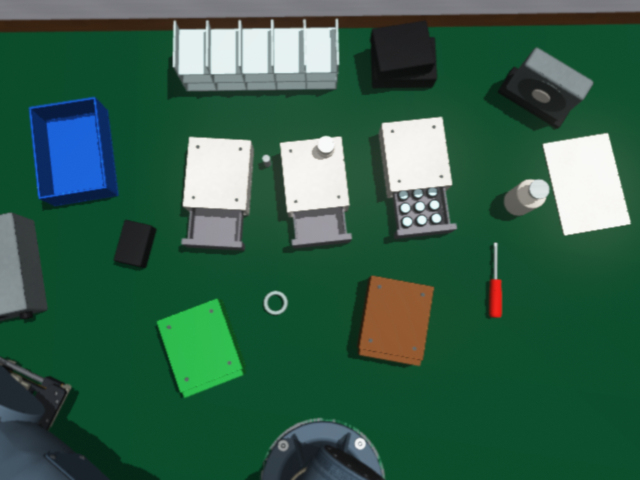

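View pics/side0.png

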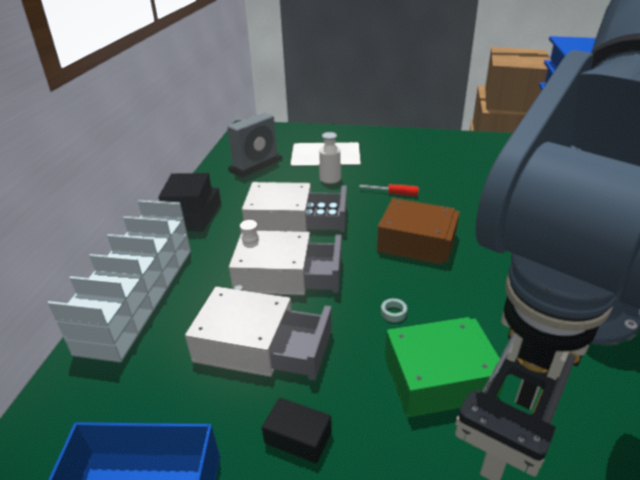

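The top view shows three white cases. Two drawers are empty (left, front at ~(212,244), and middle, with the jar, front at ~(320,240)). The right one holds the lenses (front at ~(425,231)). The green and brown boxes are look-alikes. The side view agrees. Next I'll fit the case tops and panel edges.

```bash
python3 - <<'E'
from h import *
np.set_printoptions(precision=2,suppress=True)
o=bot.get_obs();print(o["ee_pos"],o["tcp_rot"],o["ft_force"])
im=cv2.imread("pics/top0.png")
w=(im.min(2)>150).astype(np.uint8)
w[:110]=0;w[:,:170]=0;w[:,470:]=0
n,l,s,c=cv2.connectedComponentsWithStats(w)
cases=[]
for i in range(1,n):
    if s[i,4]<1500: continue
    ct=cv2.findContours((l==i).astype(np.uint8),0,2)[0][0][:,0].astype(float)
    P=np.array([at("top",p,70)[:2] for p in ct]).astype(np.float32)
    r=cv2.minAreaRect(P);print("case",c[i],r)
for x in ("empty_a_front","lens_front"):
    for cam in("top","side"):
        for d in bot.landmark_of(x,cam): print(x,cam,round(d["p"],2),at(cam,d["xy"],66))
        if cam=="top":
          for d in bot.trace(x,cam): print("trace",round(d["p"],2),d["bbox"],d["pixels"].sum())
crop=im[110:260,170:470];cv2.imwrite("pics/crop.png",cv2.resize(crop,None,fx=2.66,fy=2.66,interpolation=cv2.INTER_CUBIC))
E
```

```text
[239.58 495.06 302.73] [ 0.22  0.97 -0.   -0.  ] [ 0.43  0.05 -0.24]
case [416.21 153.96] ((675.6497802734375, -213.03221130371094), (151.3763427734375, 131.00201416015625), 5.354031085968018)
case [216.78 173.17] ((641.0441284179688, 208.62777709960938), (131.3694305419922, 150.0675048828125), 85.83840942382812)
case [313.95 174.33] ((638.0120239257812, 4.476470947265625), (155.14222717285156, 130.96969604492188), 5.2092061042785645)
empty_a_front top 0.73 [490.67 217.9   66.  ]
trace 0.64 [179.3, 203.3, 244.9, 250.5] 2242
empty_a_front side 0.71 [484.12 225.37  66.  ]
lens_front top 0.7 [ 509.46 -223.98   66.  ]
trace 0.56 [391.7, 183.8, 458.6, 240.5] 2611
trace 0.2 [314.8, 135.6, 337.2, 155.6] 332
lens_front side 0.92 [ 509.43 -210.68   66.  ]
```

View pics/crop.png

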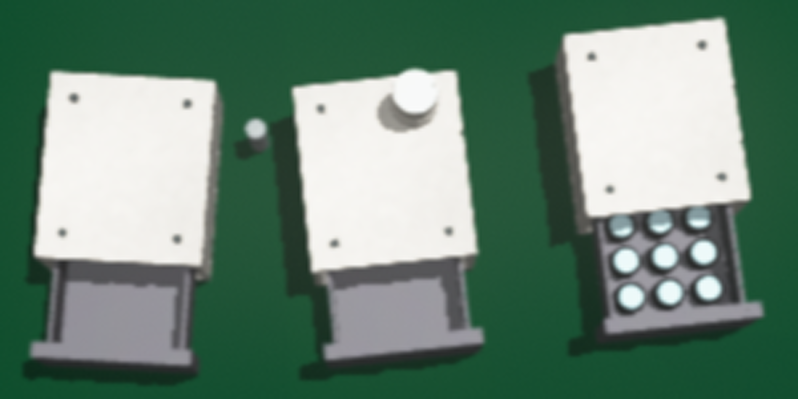

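The crop shows case tops and panels clearly. From the fits:

| Case | Inward direction | Drawer open |
|---|---|---|
| Left | −4.2° | ~63 mm |
| Middle | +5.2° | ~65 mm |
| Right (lenses) | +5.4° | ~78 mm |

I'll start with the left one.

Emit:
step_arm --pt "0.41 -0.55 0 0 0 0.43" --pt "0.41 -0.55 0 0 0 0.43" --pt "0.41 -0.55 0 0 0 0.43" --pt "0.41 -0.55 0 0 0 0.43" --pt "0.41 -0.55 0 0 0 0.43" --grip 0

```text
t: 1.92
ee_pos: [342.8, 356.2, 302.9]
tcp_rot: [0.13, 0.991, 0.0, 0.0]
ft_force: [0.9, 1.7, 0.4]
grip_width: 0.691
gripper_force: 0.0
```

Emit:
step_arm --pt "0.41 -0.55 0 0 0 0.43" --pt "0.41 -0.55 0 0 0 0.43" --pt "0.41 -0.55 0 0 0 0.43" --pt "0.41 -0.55 0 0 0 0.43" --pt "0.41 -0.55 0 0 0 0.42"

```text
t: 2.33
ee_pos: [445.4, 218.5, 302.9]
tcp_rot: [0.037, 0.999, 0.0, 0.0]
ft_force: [0.5, 0.7, 1.1]
grip_width: 0.335
gripper_force: 0.0
```

Emit:
step_arm --pt "0 0 -0.72 0 0 0" --pt "0 0 -0.72 0 0 0" --pt "0 0 -0.72 0 0 0" --pt "0 0 -0.72 0 0 0" --pt "0 0 -0.7 0 0 0"

```text
t: 2.75
ee_pos: [444.5, 219.9, 122.3]
tcp_rot: [0.038, 0.999, 0.0, 0.0]
ft_force: [1.4, -0.6, -0.5]
grip_width: 0.014
gripper_force: 0.0
```

Emit:
step_arm --pt "0.2 -0.015 0 0 0 0" --pt "0.2 -0.015 0 0 0 0" --pt "0.2 -0.015 0 0 0 0" --pt "0.2 -0.015 0 0 0 0" --pt "0.2 -0.015 0 0 0 0"

```text
t: 3.17
ee_pos: [496.5, 216.5, 125.7]
tcp_rot: [0.038, 0.999, 0.001, 0.001]
ft_force: [-1.2, 0.4, 1.2]
grip_width: 0.006
gripper_force: 1.1
```

Emit:
step_arm --pt "0.16 -0.012 0 0 0 0" --pt "0.16 -0.012 0 0 0 0" --pt "0.16 -0.012 0 0 0 0" --pt "0.16 -0.012 0 0 0 0" --pt "0.1 -0.007 0 0 0 0"

```text
t: 3.58
ee_pos: [532.6, 213.4, 123.9]
tcp_rot: [0.038, 0.999, 0.0, 0.0]
ft_force: [-2.5, -0.1, 1.0]
grip_width: 0.007
gripper_force: 0.9
```

Emit:
step_arm --pt "0.05 -0.004 0 0 0 0" --pt "0.04 -0.003 0 0 0 0" --pt "0.03 -0.002 0 0 0 0" --pt "0.03 -0.002 0 0 0 0"

```text
t: 3.92
ee_pos: [539.0, 213.0, 123.6]
tcp_rot: [0.038, 0.999, -0.0, -0.0]
ft_force: [-2.1, -1.5, 1.2]
grip_width: 0.001
gripper_force: 0.8
```

Emit:
step_arm --pt "0.04 -0.003 0 0 0 0" --pt "0.04 -0.003 0 0 0 0" --pt "0.03 -0.002 0 0 0 0"

```text
t: 4.17
ee_pos: [544.6, 212.6, 123.6]
tcp_rot: [0.038, 0.999, -0.0, -0.0]
ft_force: [-1.6, -0.9, -0.4]
grip_width: 0.003
gripper_force: 0.8
```

Emit:
step_arm --pt "0.03 -0.002 0 0 0 0" --pt "0.02 -0.001 0 0 0 0" --pt "0 0 0 0 0 0"

```text
t: 4.42
ee_pos: [545.7, 212.5, 123.6]
tcp_rot: [0.038, 0.999, -0.0, -0.002]
ft_force: [-11.2, 0.2, 8.6]
grip_width: 0.002
gripper_force: 5.8
```

Left drawer reached its stop (11 N). On to the middle one.

Emit:
step_arm --pt "-0.4 0.03 0 0 0 0" --pt "-0.6 0.04 0 0 0 0" --pt "-0.6 0.04 0 0 0 0" --pt "-0.5 0.02 0 0 0 0"

```text
t: 4.75
ee_pos: [440.6, 219.0, 123.8]
tcp_rot: [0.038, 0.999, 0.0, 0.0]
ft_force: [-0.0, 0.0, -0.3]
grip_width: 0.006
gripper_force: 0.0
```

Emit:
step_arm --pt "0 -0.78 0 0 0 0.3" --pt "0 -0.78 0 0 0 0.3" --pt "0 -0.78 0 0 0 0.3" --pt "0 -0.78 0 0 0 0.3" --pt "0 -0.78 0 0 0 0.3"

```text
t: 5.17
ee_pos: [442.3, 22.3, 124.1]
tcp_rot: [-0.028, 1.0, -0.0, 0.001]
ft_force: [1.8, -0.7, 1.2]
grip_width: 0.005
gripper_force: 0.0
```

Emit:
step_arm --pt "0 -0.7 0 0 0 0.38" --pt "0 0 0 0 0 0"

```text
t: 5.33
ee_pos: [442.8, -15.6, 124.1]
tcp_rot: [-0.043, 0.999, -0.0, 0.001]
ft_force: [0.3, 1.0, 0.4]
grip_width: 0.003
gripper_force: 0.0
```

```bash
python3 - <<'E'
from h import *
print(bot.get_obs()["ee_pos"])
im=save("top","t1.png");cv2.imwrite("pics/c1.png",cv2.resize(cv2.imread("pics/t1.png")[110:290,170:470],None,fx=2.66,fy=2.66,interpolation=cv2.INTER_CUBIC))
E
```

```text
[442.76183944 -15.58336324 124.12003359]
```

View pics/c1.png

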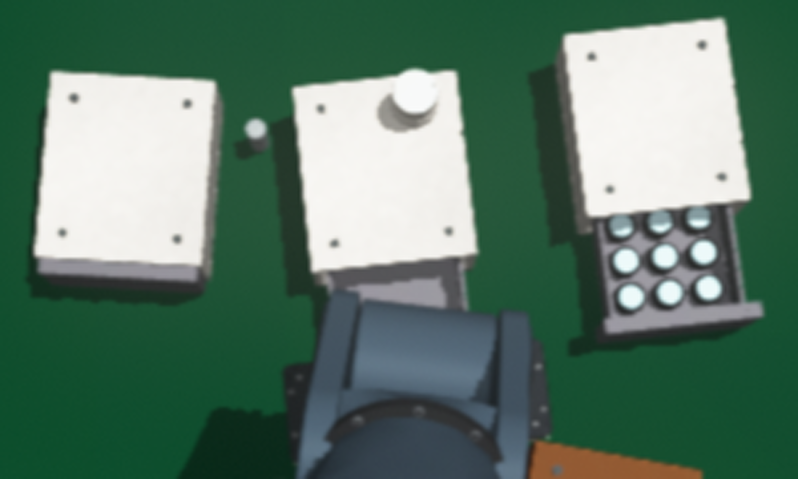

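The left drawer is flush with its case at crop (120,268), and the pin and jar haven't moved. Now I'll push the middle drawer.

Emit:
step_arm --pt "0.2 0.018 0 0 0 0" --pt "0.2 0.018 0 0 0 0" --pt "0.2 0.018 0 0 0 0" --pt "0.2 0.018 0 0 0 0" --pt "0.2 0.018 0 0 0 0"

```text
t: 5.8
ee_pos: [493.4, -4.9, 123.7]
tcp_rot: [-0.045, 0.999, -0.0, -0.0]
ft_force: [-3.4, -2.5, 0.7]
grip_width: 0.001
gripper_force: 1.1
```

Emit:
step_arm --pt "0.16 0.015 0 0 0 0" --pt "0.16 0.015 0 0 0 0" --pt "0.16 0.015 0 0 0 0" --pt "0.1 0.009 0 0 0 0" --pt "0.06 0.006 0 0 0 0"

```text
t: 6.22
ee_pos: [524.8, -3.2, 123.7]
tcp_rot: [-0.044, 0.999, 0.0, 0.0]
ft_force: [-1.7, 0.2, -0.3]
grip_width: 0.005
gripper_force: 0.8
```

Emit:
step_arm --pt "0.04 0.004 0 0 0 0" --pt "0.03 0.003 0 0 0 0" --pt "0.03 0.003 0 0 0 0"

```text
t: 6.47
ee_pos: [529.0, -3.1, 123.7]
tcp_rot: [-0.044, 0.999, 0.0, -0.0]
ft_force: [-2.4, 1.4, -1.8]
grip_width: 0.008
gripper_force: 0.8
```

Emit:
step_arm --pt "0.04 0.004 0 0 0 0" --pt "0.04 0.004 0 0 0 0" --pt "0.03 0.003 0 0 0 0"

```text
t: 6.72
ee_pos: [534.7, -2.6, 123.7]
tcp_rot: [-0.044, 0.999, -0.0, -0.0]
ft_force: [-1.0, -0.4, -0.4]
grip_width: 0.003
gripper_force: 0.8
```

Emit:
step_arm --pt "0.04 0.004 0 0 0 0" --pt "0.03 0.003 0 0 0 0" --pt "0 0 0 0 0 0"

```text
t: 6.97
ee_pos: [538.5, -2.2, 123.8]
tcp_rot: [-0.044, 0.999, -0.0, 0.0]
ft_force: [0.2, -0.1, 0.4]
grip_width: 0.003
gripper_force: 0.0
```

Emit:
step_arm --pt "0.03 0.003 0 0 0 0" --pt "0 0 0 0 0 0"

```text
t: 7.13
ee_pos: [539.9, -2.0, 123.8]
tcp_rot: [-0.044, 0.999, -0.0, 0.0]
ft_force: [0.2, -0.5, 0.8]
grip_width: 0.007
gripper_force: 0.1
```

Emit:
step_arm --pt "0.03 0.003 0 0 0 0" --pt "0 0 0 0 0 0"

```text
t: 7.3
ee_pos: [540.5, -1.9, 123.7]
tcp_rot: [-0.044, 0.999, -0.0, -0.001]
ft_force: [-4.7, -2.1, 3.7]
grip_width: 0.004
gripper_force: 2.9
```

Emit:
step_arm --pt "0.03 0.003 0 0 0 0" --pt "0 0 0 0 0 0"

```text
t: 7.47
ee_pos: [540.8, -1.8, 123.6]
tcp_rot: [-0.044, 0.999, 0.0, -0.003]
ft_force: [-14.0, -2.4, 11.6]
grip_width: 0.006
gripper_force: 7.0
```

Middle drawer is at its stop (14 N). Back off, lift, and go over to the lens drawer gap.

Emit:
step_arm --pt "-0.4 -0.04 0 0 0 0" --pt "-0.4 -0.04 0 0 0 0" --pt "0 0 0.75 0 0 0" --pt "0 0 0.75 0 0 0" --pt "0 0 0.75 0 0 0"

```text
t: 7.88
ee_pos: [502.3, -5.7, 237.7]
tcp_rot: [-0.044, 0.999, 0.0, -0.0]
ft_force: [0.7, 0.5, -0.4]
grip_width: 0.006
gripper_force: 0.0
```

Emit:
step_arm --pt "0.2 -0.72 0 0 0 0" --pt "0.2 -0.72 0 0 0 0" --pt "0.2 -0.72 0 0 0 0" --pt "0.2 -0.72 0 0 0 0" --pt "0.2 -0.72 0 0 0 0"

```text
t: 8.3
ee_pos: [553.0, -187.5, 236.6]
tcp_rot: [-0.044, 0.999, -0.0, 0.001]
ft_force: [-0.1, 1.1, -0.6]
grip_width: 0.007
gripper_force: 0.0
```

Emit:
step_arm --pt "0.2 -0.72 0 0 0 0" --pt "0 0 0 0 0 0"

```text
t: 8.47
ee_pos: [563.7, -227.1, 236.4]
tcp_rot: [-0.042, 0.999, -0.001, 0.001]
ft_force: [-0.2, -0.8, -0.5]
grip_width: 0.005
gripper_force: 0.0
```

```bash
python3 - <<'E'
from h import *
print(bot.get_obs()["ee_pos"])
a=save("top","t2.png");b=save("side","s2.png")
A=cv2.resize(a[110:290,170:470],(400,240));B=b[150:350,200:500];B=cv2.resize(B,(400,267))
cv2.imwrite("pics/c2.png",cv2.resize(np.vstack([A,B])[:,:,::-1],(600,760))[:760] if 0 else np.vstack([A,B])[:,:,::-1])
E
```

```text
[ 563.69948774 -227.12069024  236.38672052]
```

View pics/c2.png

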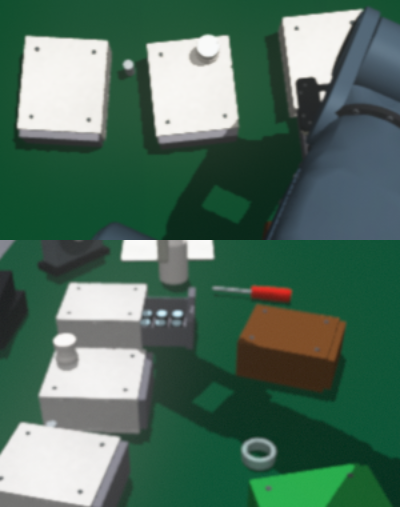

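Both empty drawers are shut and the lens drawer gap is open. Descend into it.

Emit:
step_arm --pt "-0.02 0.05 -0.7 0 0 0" --pt "0 0 -0.7 0 0 0" --pt "0 0 -0.4 0 0 0" --pt "0 0 -0.34 0 0 0" --pt "0 0 0 0 0 0"

```text
t: 8.98
ee_pos: [560.2, -217.2, 126.2]
tcp_rot: [-0.044, 0.999, 0.001, -0.002]
ft_force: [-1.0, 1.1, 0.2]
grip_width: 0.003
gripper_force: 0.0
```

```bash
python3 - <<'E'
from h import *
print(bot.get_obs()["ee_pos"])
b=save("side","s3.png")
cv2.imwrite("pics/c3.png",cv2.resize(b[140:280,220:420],(800,560),interpolation=cv2.INTER_CUBIC)[:,:,::-1])
E
```

```text
[ 560.19166091 -217.24160023  126.16549087]
```

View pics/c3.png

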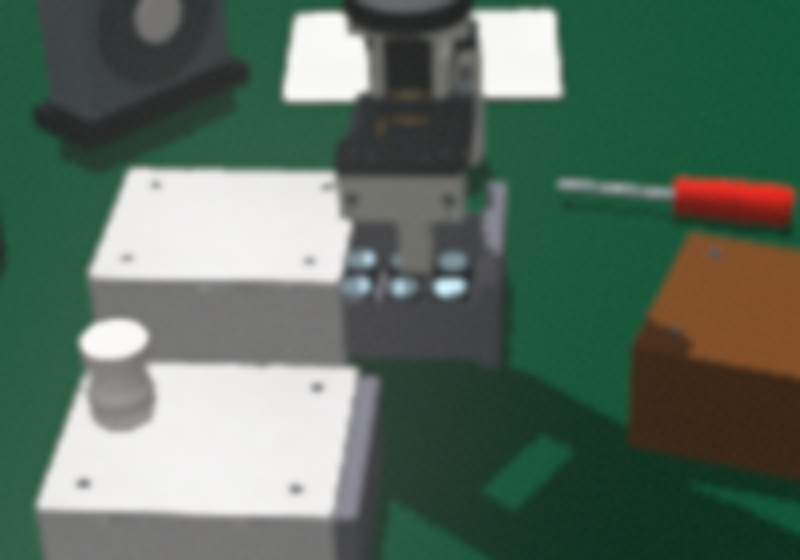

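The closed fingertips hang in the gap between panel and case, about 16 mm above the lenses. Push outwards.

Emit:
step_arm --pt "-0.16 -0.015 0 0 0 0" --pt "-0.16 -0.015 0 0 0 0" --pt "-0.16 -0.015 0 0 0 0" --pt "-0.16 -0.015 0 0 0 0" --pt "-0.16 -0.015 0 0 0 0"

```text
t: 9.45
ee_pos: [521.0, -223.1, 130.1]
tcp_rot: [-0.044, 0.999, -0.0, 0.001]
ft_force: [2.0, -0.0, 1.6]
grip_width: 0.007
gripper_force: 1.0
```

Emit:
step_arm --pt "-0.1 -0.009 0 0 0 0" --pt "-0.06 -0.006 0 0 0 0" --pt "-0.04 -0.004 0 0 0 0" --pt "-0.04 -0.004 0 0 0 0"

```text
t: 9.78
ee_pos: [509.6, -224.3, 129.4]
tcp_rot: [-0.044, 0.999, -0.0, 0.0]
ft_force: [1.0, 0.6, 0.6]
grip_width: 0.007
gripper_force: 0.8
```

Emit:
step_arm --pt "-0.04 -0.004 0 0 0 0" --pt "-0.04 -0.004 0 0 0 0" --pt "-0.03 -0.003 0 0 0 0"

```text
t: 10.03
ee_pos: [504.0, -224.7, 129.2]
tcp_rot: [-0.044, 0.999, -0.0, 0.0]
ft_force: [2.1, 0.2, 1.3]
grip_width: 0.006
gripper_force: 0.8
```

Emit:
step_arm --pt "-0.04 -0.004 0 0 0 0" --pt "-0.03 -0.003 0 0 0 0" --pt "0 0 0 0 0 0"

```text
t: 10.28
ee_pos: [500.5, -225.0, 129.2]
tcp_rot: [-0.044, 0.999, -0.0, 0.0]
ft_force: [1.8, -0.2, -0.5]
grip_width: 0.005
gripper_force: 1.1
```

Emit:
step_arm --pt "-0.03 -0.003 0 0 0 0" --pt "0 0 0 0 0 0"

```text
t: 10.45
ee_pos: [500.2, -225.0, 129.3]
tcp_rot: [-0.044, 0.999, -0.0, 0.002]
ft_force: [11.8, 2.5, -6.0]
grip_width: 0.009
gripper_force: 5.7
```

Emit:
step_arm --pt "-0.03 -0.003 0 0 0 0" --pt "0 0 0 0 0 0"

```text
t: 10.62
ee_pos: [499.9, -225.0, 129.3]
tcp_rot: [-0.043, 0.999, -0.001, 0.003]
ft_force: [20.5, 5.3, -12.4]
grip_width: 0.007
gripper_force: 10.3
```

The lens drawer is at its stop (20 N at the predicted position). Back off inwards, lift clear and check.

Emit:
step_arm --pt "0.2 0.018 0 0 0 0" --pt "0.3 0.027 0 0 0 0" --pt "0 0 0.5 0 0 0" --pt "0 0 0.75 0 0 0" --pt "0 0 0.75 0 0 0"

```text
t: 11.03
ee_pos: [522.0, -222.6, 229.4]
tcp_rot: [-0.044, 0.999, 0.001, -0.002]
ft_force: [0.2, -0.3, 0.5]
grip_width: 0.005
gripper_force: 0.0
```

Emit:
step_arm --pt "0 0 0.7 0 0 0" --pt "-0.7 0.3 0.3 0 0 0" --pt "-0.7 0.3 0 0 0 0" --pt "-0.7 0.3 0 0 0 0" --pt "-0.7 0.3 0 0 0 0"

```text
t: 11.45
ee_pos: [380.7, -162.1, 279.0]
tcp_rot: [-0.044, 0.999, 0.0, -0.001]
ft_force: [0.3, -0.2, 0.3]
grip_width: 0.002
gripper_force: 0.0
```

Emit:
step_arm --pt "-0.4 0.3 0 0 0 0" --pt "0 0 0 0 0 0" --pt "0 0 0 0 0 0"

```text
t: 11.7
ee_pos: [362.1, -147.7, 279.5]
tcp_rot: [-0.044, 0.999, -0.0, -0.0]
ft_force: [-0.2, -0.2, 0.0]
grip_width: 0.003
gripper_force: 0.0
```

```bash
python3 - <<'E'
from h import *
save("top","t4.png")
for d in bot.landmark_of("lens_front","top"): print(d["p"],at("top",d["xy"],66))
E
```

```text
0.6 [ 481.01854388 -227.0664197    66.        ]
```

View pics/t4.png

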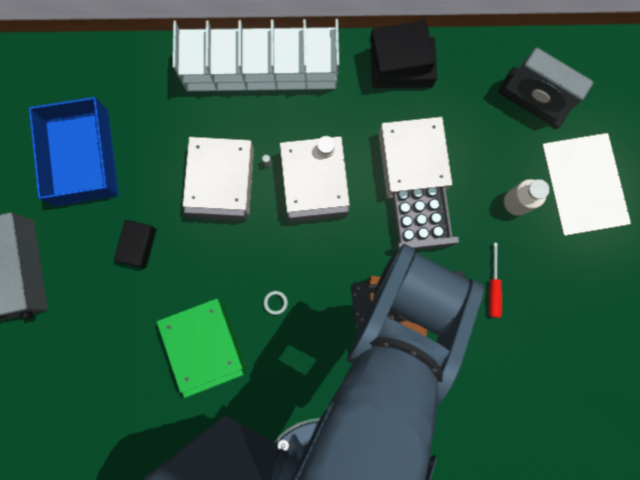

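The left and middle drawers are flush with their cases at (217,212) and (318,213). The lens drawer is fully out, with its front at ~(425,243) and measured x of 481 mm against 480 mm expected. No bystander has moved.

```bash
python3 -c "
from bench import bot
print(bot.job_done())"
```

```text
the job is handed in; nothing more can be done
None
```

The job is handed in: both empty drawers are pushed fully shut, the lens drawer is out at its stop, and the last picture shows nothing else on the bench moved.

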